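# Open the double-latched sample case

### The job

Open the sample case: slide the latch plate on its lid all the way to the left, then lift the lid slightly by its handle until the safety catch inside holds it. With the lid ajar, push the catch's upright tab straight back to its stop, away from you, then swing the lid up until it stands nearly upright on its own. Leave the small things beside the case where they are.

Things in the scene. Friction and masses are not known exactly. Their poses are not given: they have to be found in the camera images.
- case: Grey sample case fixed to the worktop, 200 mm deep (its x), 290 mm wide (its y), 100 mm high to the rim, with a flat white lid 8 mm thick on top (upper face at 108 mm). Origin: centre of its underside; x points from its front (robot side) to its rear, y to its left, z up.
- notch_mid (a point): Middle of the lid's front edge when shut (x -100, y 0, z 108 mm of the case; fixed to the case). Here the lid has a notch 68 mm wide (y) and 55 mm deep (x), and the front wall below a cut-out as wide, down to 66 mm height. The latched plate covers both; bare, they let closed fingers come down in front of the case and move in to the tab.
- keeper_top (a point): Top of the C-shaped steel keeper fixed before the case front, right of the notch: it fills x -122 to -99, y -58 to -44 mm of the case, up to 124 mm height (this point), and its arm holds down the latched plate. Keep clear of it.
- lid (a joint): Lid hinge at the rear upper edge, rad: 0 shut, grows as the lid's front goes up, 1.7 fully back. Nearly upright: 1.1 or more. The hinge is stiff: the lid stays where it is left; lifting takes about 7 N at the handle. With the latch slid away the safety catch stops the lid at about 0.13 (front edge 26 mm up); with the catch pushed back it swings freely.
- hinge_mid (a point): Middle of the lid's hinge line: at x +100, y 0, z 100 mm of the case; the line runs along the case's y.
- handle_mid (a point): Middle of the lid's handle: a round steel bar 12 mm thick, 68 mm long along the case's y, its centre line 35 mm above the lid's upper face (29 mm free below); at x -85, y -98, z 143 mm of the case when shut, which is 185 mm before the hinge line and 43 mm above it. Moves with the lid.
- latch (a joint): Slide of the primary latch plate, m: 0 latched, up to 0.094 at its stop; it moves to the case's +y (left) along the lid. It is out of the way of lid and notch from 0.080 on. Friction about 3 N; it stays where it is left.
- post_mid (a point): Middle of the upright thumb post on the latch plate: 14 mm thick, 27 mm tall, its foot at 115 mm height; at x -70, y -9, z 129 mm of the case when latched. Push it sideways. The plate is 94 mm wide (y), 70 mm deep (x), its top at 115 mm, with an apron hanging before the case front to 66 mm height.
- catch (a joint): Slide of the secondary (safety) catch inside the case, m: 0 holding, 0.020 pushed fully back; it moves to the case's +x. Counts as pushed back from 0.016 on. While the lid is shut it is blocked after 5 mm; it is free to move once the lid stands at 0.06 rad or more. Friction about 3 N; it stays where it is left.
- tab_face (a point): Front face of the catch's upright steel tab, 16 mm below its top: tab 18 mm wide (y), 8 mm thick (x), top 106 mm above the worktop, free in front down to 66 mm height; x -98, y 0, z 90 mm of the case when holding. Hidden under the latch plate until that is slid away. Does not rise with the lid; the latch plate left of it does.
- dropper_bottle_mid (a point): Bystander: small white dropper bottle with a blue cap, 34 mm across, 78 mm tall, left of the case; this point half-way up.
- beaker_mid (a point): Bystander: clear empty beaker, 59 mm across, 70 mm tall, left of the case; this point half-way up.
- petri_dish_mid (a point): Bystander: flat round petri dish, 61 mm across, 12 mm tall, right of the case; this point half-way up.

How it is judged:
On the way, in this order (a step that is already met when the one before it is completed fails the run):
1. the latch plate is slid to the left, clear of the notch, the lid still shut (value of joint latch above 0.08 m and value of joint lid below 0.04 rad), for 0.1 s.
2. the lid is lifted ajar with the safety catch still holding (value of joint lid between 0.06 and 0.2 rad and value of joint catch below 0.008 m), for 0.2 s.
3. the safety catch is pushed back while the lid is ajar (value of joint catch above 0.016 m and value of joint lid between 0.04 and 0.3 rad), for 0.1 s.
At the end, for the whole second after the job is handed in: The lid stands open by itself at 1.1 rad or more, at rest (slower than 0.05 rad/s), with the latch plate still slid to the left (more than 70 mm) and the catch still pushed back (more than 12 mm) (value of joint lid above 1.1 rad and velocity of joint lid between -0.05 and 0.05 rad/s and value of joint latch above 0.07 m and value of joint catch above 0.012 m); the robot touches nothing.
It fails at once if a thing beside the case is moved by more than 30 mm (distance of any of dropper_bottle_mid, beaker_mid, petri_dish_mid from where it was at the start of the episode above 0.03 m).
It also fails if it takes over 61 s, if anything falls off the work surface, if the arm or the gripper's body presses on something with over 40 N, if the wrist force passes 120 N, or if a joint passes its speed limit or range.

### The arm

A 7-joint arm with a two-finger parallel gripper is mounted at the origin on a cart in front of the work surface, level with it; the furniture and walls round the work are solid. World frame = base frame: x ahead of the robot, y to its left, z up, the work surface at z = 0. Lengths are in m, angles in rad, forces in N, time in s.
With the tool pointing down it reaches from about 0.425 to 0.925 m from the base axis. Payload 6.8 kg.
Tool frame: the origin (TCP) lies at the very end of the fingers, on their centre line; the grasp point (between the pads) lies 19 mm behind it; y points along the fingers, x is the direction in which the jaws open and shut, and the axes are right-handed (so a half turn about y gives the same grasp; the last joint's range is limited). The gripper opens to 85 mm and grips with 20 to 120 N. Pads are 22 mm wide; open, the fingers measure 114 mm over their backs; the gripper's body (76 mm by 85 mm) begins 54 mm behind the grasp point. The pads swing forward as they close: fully open they stand 13 mm farther back than shut.
Start: joints at [-1.321, 0.477, 0.022, 1.555, -0.011, 1.109, -0.083], TCP at [0.236, 0.632, 0.231] pointing down, gripper open.
Joint ranges: [-2.96, 2.96], [-0.34, 2.1], [-1.41, 1.46], [0.24, 2.44], [-1.37, 4.51], [0.17, 1.92], [-2.96, 2.96]. Speed limits (rad/s): [2.39, 2.39, 3.14, 3.14, 3.14, 3.14, 3.14].

### API

Orientations are given as a rotation vector (axis times angle).
In Python, from bench import r, imaging gives the robot as it stands.
- The arm moves only by the shell command python3 -m jog 'ROWS' [FORCE]. ROWS is text: rows parted by semicolons, each of 7 numbers parted by spaces: the turn, a rotation vector about the tool's x, y, z in degrees, then the shift along the tool's x, y, z in mm, then the opening, from 0 (shut) to 1 (fully open). A call has exactly 5 rows; each row shifts and turns the commanded pose from where the row before left it, along the tool's axes as they then stand; what a row does not reach is not made up. A row lasts 1/12 s, in which the tool goes at most 41.7 mm and 7.16 degrees, less where a joint would pass 70% of its speed; a pose out of reach is approached as far as the arm can. A call with a gripper value outside its range is refused whole. The fingers move at their own pace and stop on an object; FORCE is the grip in N (left out, the last holds). Time passes only in rows, so rows that do not move let the fingers close, or fill a call up. It gives the time, the measured TCP pose, the force and the opening at its end, in the units of the state.
- r.get_obs(): the state, without advancing time (a new reading comes with each control period).
- imaging.grab_frame(name): name is "scene" or "top" or "wrist"; returns a dict with "color" (400x640x3 uint8, red, green, blue), "z_map" (400x640 float32, m along the optical axis (not along the pixel's ray), 0 where there is no reading), "fx", "fy", "cx", "cy" (pixels), "k1" (the pictures are not rectified: a ray, as slopes to the right and down, at radius r is drawn at 1 + k1 r^2 times it, then the intrinsics apply), "world_to_cam" (4x4, takes a point from world to camera coordinates); the wrist camera has in their place "hand_eye" (4x4, takes a point from camera to tool coordinates, whose origin is the TCP and whose axes are the tool frame's). Camera axes: x right, y up, looking along -z (the intrinsics and any distortion apply to the point x, -y, -z); pixel columns grow to the right and rows downward; lengths in m; the calibration is good to about 2 mm. A picture is of the moment at which its call begins: read the wrist's pose just before it.
- r.hand_in(): hands the job in, once; it reports no verdict.
The state is a dict: "clock": time; "joints": joint angles; "qvel": joint speeds; "tau": joint torques, N m; "tcp_pos": TCP position; "orientation": TCP orientation; "contact_force": force on the tool from outside, world axes, zero at the start; "moment": the same for the moment, N m; "grip_width": finger opening in m.
Only numpy, scipy, OpenCV 4.12 (cv2) and the standard library are available. Lean on these libraries where they do the work, as an engineer would, in place of code of your own. Each camera call takes 0.05 s, during which the arm holds its last target.

## Working session

There is one attempt and no reset: what is moved stays moved. The work goes in short steps, Python scripts to look and compute and a shell command to move; the robot and the scene stay as the last step left them, time stands still between calls to the robot, and variables do not carry over. Pictures are saved under pics/ and viewed, and the job is handed in when it is done.

```bash
ls; mkdir -p pics; cat > h.py <<'E'
import numpy as np, cv2
from scipy.spatial.transform import Rotation as R
from bench import r, imaging
def obs():
    o=r.get_obs(); return o
def grab(name,save=None):
    o=r.get_obs(); f=imaging.grab_frame(name)
    if name=="wrist":
        T=np.eye(4);T[:3,:3]=R.from_rotvec(o["orientation"]).as_matrix();T[:3,3]=o["tcp_pos"]
        f["c2w"]=T@np.array(f["hand_eye"])
    else: f["c2w"]=np.linalg.inv(np.array(f["world_to_cam"]))
    if save: cv2.imwrite("pics/"+save,f["color"][:,:,::-1])
    return f
def slopes(f,u,v):
    K=np.array([[f["fx"],0,f["cx"]],[0,f["fy"],f["cy"]],[0,0,1.]])
    p=cv2.undistortPoints(np.array([[[u,v]]],float),K,np.array([f["k1"],0,0,0,0.]))
    return p[0,0]
def pt(f,u,v,z=None,w=1):
    """world point by depth, or on plane z"""
    a,b=slopes(f,u,v); C=f["c2w"]
    d=C[:3,:3]@np.array([a,-b,-1.])
    if z is None:
        q=f["z_map"][v-w:v+w+1,u-w:u+w+1]; q=q[q>0]
        return C[:3,3]+d*np.median(q)
    return C[:3,3]+d*(z-C[2,3])/d[2]
def st():
    o=r.get_obs(); print("t",round(o["clock"],2),"tcp",np.round(np.array(o["tcp_pos"])*1000,1),"F",np.round(o["contact_force"],1),"w",round(o["grip_width"],4))
    print(np.round(R.from_rotvec(o["orientation"]).as_matrix(),3)); print("q",np.round(o["joints"],3))
E
python3 - <<'E'
from h import *
st()
for n in("top","scene"): grab(n,n+"0.png")
E
```

```text
pics
t 0.0 tcp [236.2 631.7 230.3] F [-0.5 -0.1  0.3] w 0.0853
[[ 0.35  -0.    -0.937]
 [ 0.937 -0.002  0.35 ]
 [-0.002 -1.    -0.   ]]
q [-1.321  0.478  0.022  1.556 -0.011  1.109 -0.083]
```

View pics/top0.png

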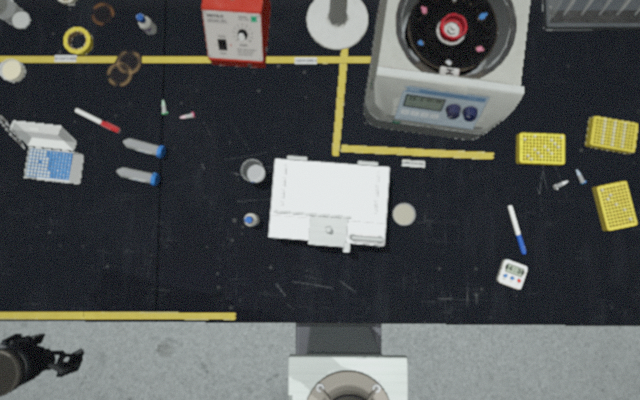

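View pics/scene0.png

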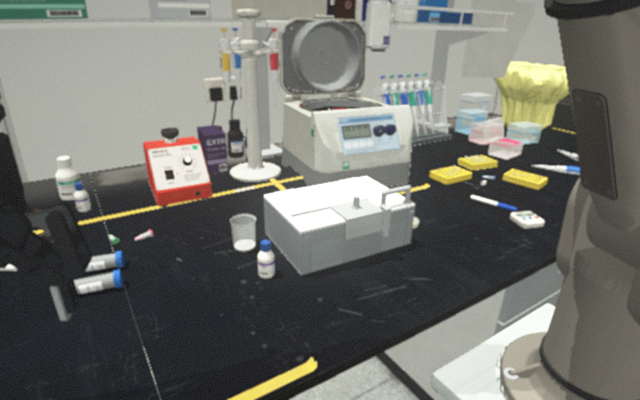

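The top view shows the case with its lid corners near (274,159), (390,166), (386,246) and (269,239). The post is near (329,231), the handle near (367,239) and the keeper near (347,243). I'll zoom in.

```bash
python3 - <<'E'
from h import *
f=grab("top"); c=f["color"][140:265,235:425,::-1]
cv2.imwrite("pics/topz.png",cv2.resize(c,None,fx=4.2,fy=4.2,interpolation=cv2.INTER_CUBIC))
f=grab("scene"); c=f["color"][165:295,215:425,::-1]
cv2.imwrite("pics/scz.png",cv2.resize(c,None,fx=3.8,fy=3.8,interpolation=cv2.INTER_CUBIC))
E
```

```text
(no output)
```

View pics/topz.png

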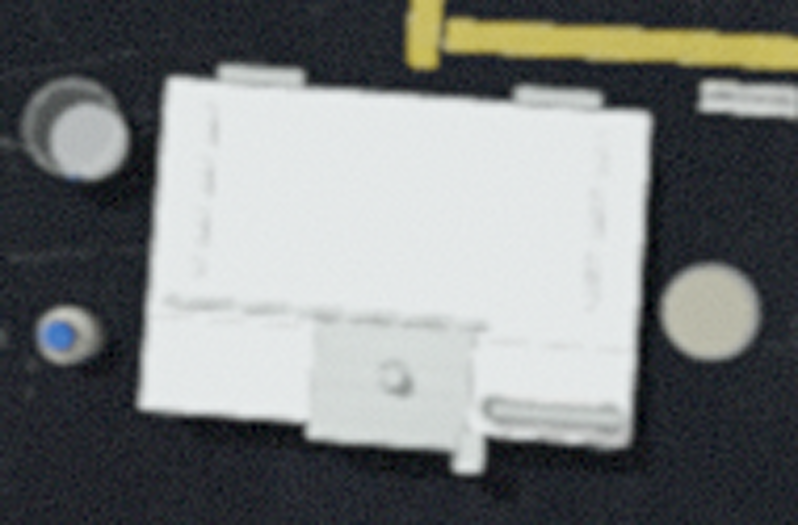

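View pics/scz.png

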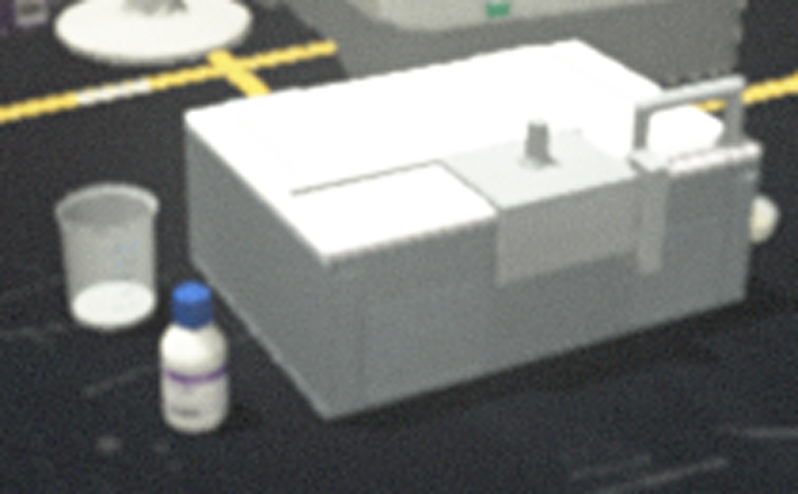

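```bash
python3 - <<'E'
from h import *
f=grab("top")
g=lambda x,y,z:pt(f,235-.38+x/4.2,140-.38+y/4.2,z)
RL,RR,FR,FL=[g(*p,.108) for p in((165,77),(652,112),(632,445),(138,408))]
print(np.round(np.array([RL,RR,FR,FL])*1000,1))
for a,b in((RL,RR),(FL,FR),(RL,FL),(RR,FR)):
    d=a-b; print(np.linalg.norm(d), np.degrees(np.arctan2(d[1],d[0])))
print("ctr",(RL+RR+FL+FR)/4)
print("post",g(398,373,.142),"bar",g(488,405,.145),g(622,420,.145),"keeper",g(467,465,.124))
print("petri",g(710,311,.012),"bottle",g(58,335,.078),"beaker rim",g(70,125,.07))
print("lid depth pt",pt(f,330,190))
C=(RL+RR+FL+FR)/4
x=((RL+RR)-(FL+FR));x/=np.linalg.norm(x);print(np.degrees(np.arctan2(x[1],x[0])))
E
```

```text
[[668.  193.4 108. ]
 [648.1 -99.4 108. ]
 [449.1 -86.4 108. ]
 [469.2 206.9 108. ]]
0.29343100190578425 86.1060903001935
0.29397647237368146 86.0785654569581
0.19923019623688887 -3.8848018908247033
0.19937225501193 -3.7280600996011826
ctr [0.55860296 0.05364164 0.108     ]
post [0.49059334 0.0529526  0.142     ] bar [0.47253393 0.00127301 0.145     ] [ 0.46442389 -0.07550311  0.145     ] keeper [0.4373611  0.01215227 0.124     ]
petri [ 0.53289394 -0.15075659  0.012     ] bottle [0.51318384 0.26025339 0.078     ] beaker rim [0.64397651 0.25633208 0.07      ]
lid depth pt [0.58729579 0.05122495 0.10812405]
-3.8064030644254183
```

```bash
cat >> h.py <<'E'
yaw=np.radians(-3.85); C0=np.array([.5586,.0536,0])
Rc=R.from_euler("z",yaw).as_matrix()
def tocase(p): return Rc.T@(np.asarray(p)-C0)
def fromcase(p): return C0+Rc@np.asarray(p)
RT=Rc@np.array([[1,0,0],[0,0,1],[0,-1,0.]])  # cols: tool x=case x, y=-z, z=case y
def to(p_mm):
    """total shift in tool axes (mm) and remaining turn (deg) to a case-frame TCP target, tool upright/aligned"""
    o=r.get_obs(); M=R.from_rotvec(o["orientation"]).as_matrix()
    d=fromcase(np.array(p_mm)/1000)-o["tcp_pos"]
    print("t",round(o["clock"],2),"case",np.round(tocase(o["tcp_pos"])*1000,1),"shift tool",np.round(M.T@d*1000,1),"turn",np.round(np.degrees(R.from_matrix(M.T@RT).as_rotvec()),2),"F",np.round(o["contact_force"],1),"w",round(o["grip_width"]*1000,1))
E
for i in 1 ; do python3 -m jog '0 3.5 0 0 0 -41 0;0 3.5 0 0 0 -41 0;0 3.5 0 0 0 -41 0;0 3.5 0 0 0 -41 0;0 3.5 0 0 0 -41 0'; done; python3 -c "
from h import *
to([-70,-38,220])"
```

```text
clock: 0.67
tcp_pos: [0.4192, 0.5371, 0.2312]
orientation: [-1.453, -0.706, 0.706]
contact_force: [0.3, 0.1, 1.0]
grip_width: 0.0257
t 0.67 case [-171.6  473.   231.2] shift tool [-364.9   11.1 -371.9] turn [-0.000e+00  5.569e+01  2.000e-02] F [0.3 0.1 1. ] w 25.7
```

```bash
python3 -m jog '0 4 0 0 0 -41 0;0 4 0 0 0 -41 0;0 4 0 0 0 -41 0;0 4 0 0 0 -41 0;0 4 0 0 0 -41 0' && python3 -m jog '0 4 0 0 0 -41 0;0 4 0 0 0 -41 0;0 4 0 0 0 -41 0;0 4 0 0 0 -41 0;0 4 0 0 0 -41 0' && python3 -m jog '0 4 0 -25 0 -31 0;0 4 0 -25 0 -31 0;0 4 0 -25 0 -31 0;0 3 0 -25 0 -31 0;0 0 0 0 0 0 0'; python3 -c "
from h import *
to([-70,-36,160])"
```

```text
clock: 1.08
tcp_pos: [0.5606, 0.3898, 0.2312]
orientation: [-1.527, -0.435, 0.435]
contact_force: [0.3, 0.9, 0.5]
grip_width: -0.0002
clock: 1.5
tcp_pos: [0.643, 0.203, 0.2312]
orientation: [-1.565, -0.162, 0.162]
contact_force: [0.3, -0.6, 0.2]
grip_width: -0.0002
clock: 1.92
tcp_pos: [0.5513, 0.0631, 0.2309]
orientation: [-1.573, 0.054, -0.047]
contact_force: [-0.2, -0.8, -0.9]
grip_width: -0.0
t 1.92 case [ -7.9   9.  230.9] shift tool [-61.9  71.3 -44.6] turn [ 0.15  0.15 -0.24] F [-0.2 -0.8 -0.9] w -0.0
```

```bash
python3 -m jog '0 0 0 -20 0 -15 0;0 0 0 -20 0 -15 0;0 0 0 -20 10 -15 0;0 0 0 0 30 0 0;0 0 0 0 30 0 0' && python3 -m jog '0 0 0 0 0 0 0;0 0 0 0 0 0 0;0 0 0 0 0 0 0;0 0 0 0 0 0 0;0 0 0 0 0 0 0'; python3 -c "
from h import *
to([-68,-36,123]); grab('wrist','w1.png');grab('scene','s1.png')"
```

```text
clock: 2.33
tcp_pos: [0.4941, 0.0293, 0.1621]
orientation: [-1.568, 0.039, -0.045]
contact_force: [1.5, 1.2, -0.6]
grip_width: 0.0001
clock: 2.75
tcp_pos: [0.495, 0.03, 0.1627]
orientation: [-1.57, 0.039, -0.043]
contact_force: [-0.8, -0.2, -0.0]
grip_width: -0.0004
t 2.75 case [-61.9 -27.8 162.7] shift tool [-6.3 39.7 -8.1] turn [-0.05  0.87  0.14] F [-0.8 -0.2 -0. ] w -0.4
```

View pics/w1.png

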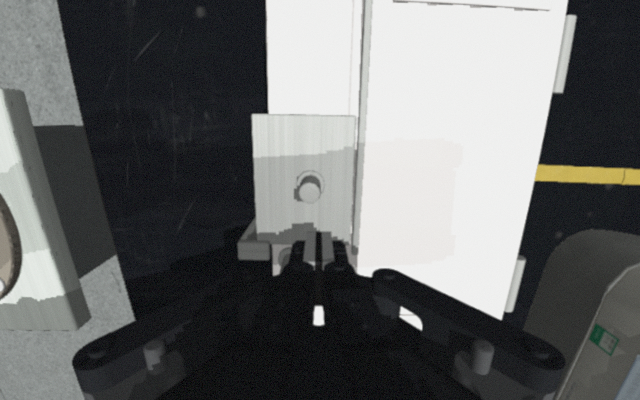

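View pics/s1.png

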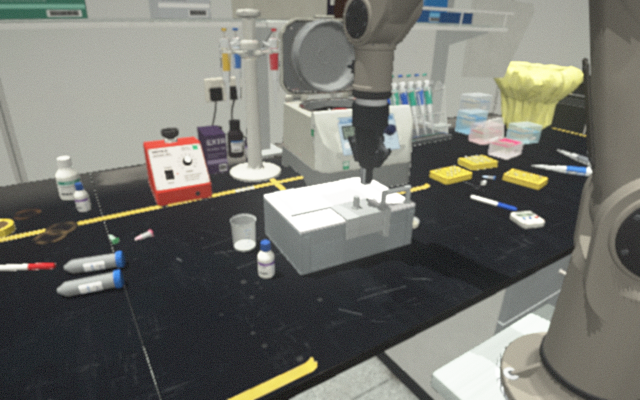

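The wrist picture looks along +y. The post top is at (309,188), just ahead of the closed fingertips near (318,250), and the keeper is at (255,245). I'll shift right and go down.

```bash
python3 -c "
from h import *
f=grab('wrist'); print(np.round(tocase(pt(f,309,190,.142))*1000,1), np.round(tocase(pt(f,309,192))*1000,1), np.round(tocase(pt(f,253,240,.124))*1000,1))"
python3 -m jog '0 0.9 0 -7 0 -9 0;0 0 0 0 10 0 0;0 0 0 0 20 0 0;0 0 0 0 9 0 0;0 0 0 0 0 0 0';python3 -c "
from h import *
to([-69,-36,123])"
```

```text
[-68.3  -0.6 142. ] [-68.3  -1.9 141.9] [-108.3  -41.9  124. ]
clock: 3.32
tcp_pos: [0.4842, 0.0206, 0.1201]
orientation: [-1.572, 0.057, -0.05]
contact_force: [0.1, -0.0, -0.0]
grip_width: 0.0001
t 3.32 case [-72.  -37.9 120.1] shift tool [ 3.  -2.9  1.9] turn [ 0.09 -0.07 -0.26] F [ 0.1 -0.  -0. ] w 0.1
```

```bash
python3 -m jog '0 0 0 2 0 10 0;0 0 0 0 -1 15 0;0 0 0 0 0 15 0;0 0 0 0 0 15 0;0 0 0 0 0 15 0' && python3 -m jog '0 0 0 0 0 15 0;0 0 0 0 0 10 0;0 0 0 0 0 5 0;0 0 0 0 0 0 0;0 0 0 0 0 0 0';python3 -c "
from h import *
to([-69,67,123]);grab('wrist','w2.png');grab('top','t2.png')"
```

```text
clock: 3.73
tcp_pos: [0.4935, 0.0913, 0.1238]
orientation: [-1.571, 0.053, -0.055]
contact_force: [0.8, -2.5, -2.7]
grip_width: 0.0
clock: 4.15
tcp_pos: [0.4951, 0.121, 0.1236]
orientation: [-1.57, 0.053, -0.053]
contact_force: [0.8, -0.2, -0.0]
grip_width: 0.0001
t 4.15 case [-67.8  63.  123.6] shift tool [-1.2  0.6  4. ] turn [-0.03 -0.03  0.01] F [ 0.8 -0.2 -0. ] w 0.1
```

View pics/w2.png

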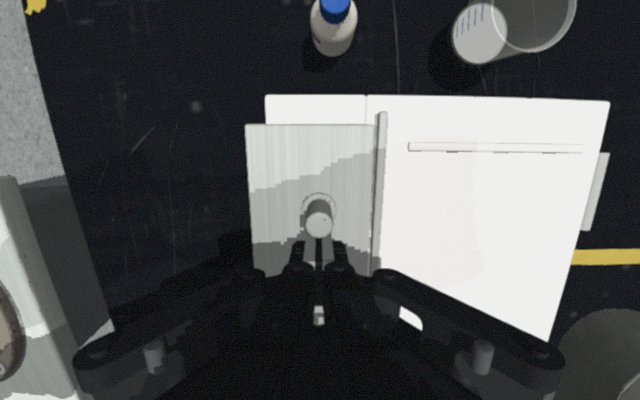

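The plate slid left: its left edge (about row 124) is approaching the lid's left edge (row 95), with the post at (319,215). I'll push on gently to the stop.

```bash
python3 -m jog '0 0 0 0 0 2 0;0 0 0 0 0 2 0;0 0 0 0 0 2 0;0 0 0 0 0 1 0;0 0 0 0 0 0 0';python3 -c "
from h import *
to([-69,67,123])"; python3 -m jog '0 0 0 0 0 1 0;0 0 0 0 0 1 0;0 0 0 0 0 1 0;0 0 0 0 0 1 0;0 0 0 0 0 0 0';python3 -c "
from h import *
to([-69,67,123])"
```

```text
clock: 4.67
tcp_pos: [0.4954, 0.1258, 0.1233]
orientation: [-1.572, 0.055, -0.054]
contact_force: [-1.0, -5.1, 2.7]
grip_width: 0.0001
t 4.67 case [-67.9  67.8 123.3] shift tool [-1.1  0.3 -0.8] turn [ 0.12 -0.14 -0.03] F [-1.  -5.1  2.7] w 0.1
clock: 5.08
tcp_pos: [0.4954, 0.1262, 0.1232]
orientation: [-1.576, 0.058, -0.056]
contact_force: [-1.9, -14.5, 6.6]
grip_width: -0.0002
t 5.08 case [-67.9  68.2 123.2] shift tool [-1.   0.2 -1.2] turn [ 0.33 -0.3  -0.08] F [ -1.9 -14.5   6.6] w -0.2
```

At the stop: 14.5 N, and the finger position puts the plate travel at about 94 mm. Now back off, rise and go over the handle with the gripper open.

```bash
python3 -m jog '0 0 0 0 0 -12 0;0 0 0 0 -35 -5 0;0 0 0 0 -38 -20 1;0 0 0 -5 -5 -35 1;0 0 0 -6 0 -35 1' && python3 -m jog '0 0 0 -6 0 -35 1;0 0 0 0 0 -24 1;0 0 0 0 0 0 1;0 0 0 0 0 0 1;0 0 0 0 0 0 1';python3 -c "
from h import *
to([-85,-98,124]);f=grab('wrist','w3.png');grab('top','t3.png')"
```

```text
clock: 5.5
tcp_pos: [0.4798, 0.0266, 0.2029]
orientation: [-1.568, 0.047, -0.056]
contact_force: [0.8, -0.8, -0.9]
grip_width: 0.0359
clock: 5.92
tcp_pos: [0.4679, -0.0312, 0.2002]
orientation: [-1.569, 0.053, -0.053]
contact_force: [-0.7, 0.7, 0.4]
grip_width: 0.0856
t 5.92 case [-84.8 -90.7 200.2] shift tool [-0.2 76.2 -7.3] turn [-0.04 -0.01  0.02] F [-0.7  0.7  0.4] w 85.6
```

View pics/w3.png

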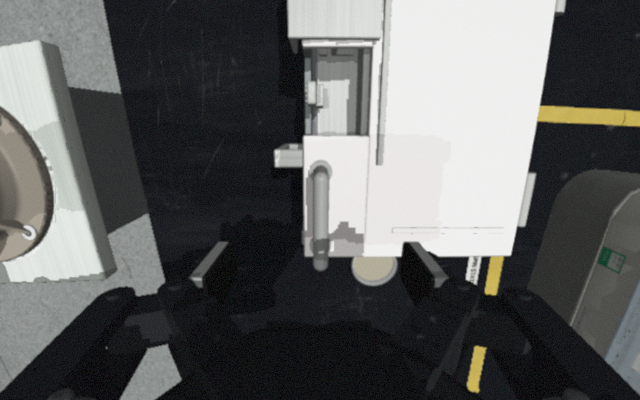

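View pics/t3.png

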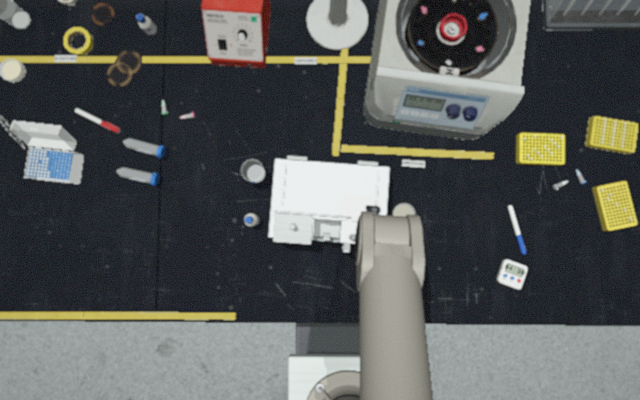

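The notch is bare, about rows 45–135, with the tab at (320,95). The handle bar runs from (321,165) to (321,265) between the open fingers. Next I measure these.

```bash
python3 -c "
from h import *
f=grab('wrist')
p=lambda u,v,z=None: print((u,v),np.round(tocase(pt(f,u,v,z))*1000,1))
p(321,168,.149);p(321,265,.149);p(321,215)
p(321,83,.106);p(321,106,.106);p(325,95)
p(345,137,.108);p(345,47,.108)
cv2.imwrite('pics/w3z.png',cv2.resize(f['color'][20:180,260:400,::-1],None,fx=3.7,fy=3.7,interpolation=cv2.INTER_CUBIC))"
```

```text
(321, 168) [-82.9 -54.3 149. ]
(321, 265) [ -82.6 -130.3  149. ]
(321, 215) [-82.8 -89.1 149.1]
(321, 83) [-82.7   7.6 106. ]
(321, 106) [-82.6 -10.1 106. ]
(325, 95) [-78.    4.   46.3]
(345, 137) [-62.6 -34.8 108. ]
(345, 47) [-64.3  33.7 108. ]
```

View pics/w3z.png

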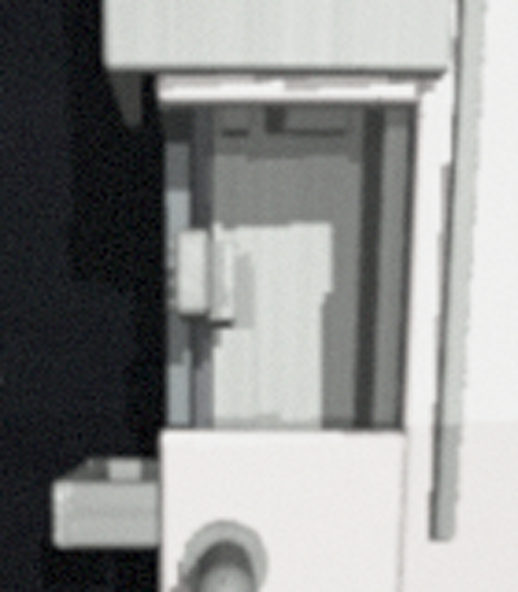

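```bash
python3 -m jog '0 0 0 1 30 -7 1;0 0 0 0 30 0 1;0 0 0 0 16 0 1;0 0 0 0 0 0 0;0 0 0 0 0 0 0' 40 && python3 -m jog '0 0 0 0 0 0 0;0 0 0 0 0 0 0;0 0 0 0 0 0 0;0 0 0 0 0 0 0;0 0 0 0 0 0 0';python3 -c "
from h import *
to([-85,-98,124]);f=grab('wrist','w4.png')"
```

```text
clock: 6.48
tcp_pos: [0.4678, -0.0387, 0.1238]
orientation: [-1.571, 0.054, -0.051]
contact_force: [0.7, -1.2, 0.1]
grip_width: 0.064
clock: 6.9
tcp_pos: [0.4691, -0.0391, 0.1251]
orientation: [-1.569, 0.052, -0.055]
contact_force: [-0.2, 0.8, 4.4]
grip_width: 0.0106
t 6.9 case [-83.1 -98.5 125.1] shift tool [-1.9  1.1  0.5] turn [-0.04 -0.04  0.13] F [-0.2  0.8  4.4] w 10.6
```

View pics/w4.png

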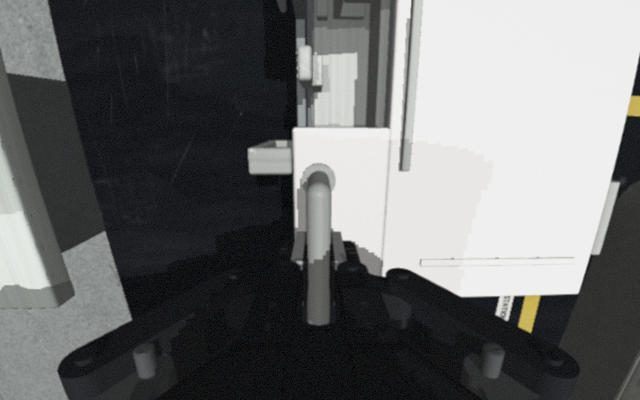

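The bar is held between the pads (10.6 mm). Lift it ajar along the arc.

```bash
python3 -m jog '0 0 0 1 -5 0 0;0 0 0 1.5 -5 0 0;0 0 0 1.5 -5 0 0;0 0 0 1.5 -4 0 0;0 0 0 0 0 0 0';python3 -c "
from h import *
to([-78,-98,148])"
```

```text
clock: 7.37
tcp_pos: [0.4741, -0.0395, 0.1436]
orientation: [-1.57, 0.053, -0.054]
contact_force: [2.6, 0.1, 0.9]
grip_width: 0.0107
t 7.37 case [-78.  -98.5 143.6] shift tool [ 0.  -4.4  0.5] turn [-0.01 -0.04  0.04] F [2.6 0.1 0.9] w 10.7
```

```bash
python3 -m jog '0 0 0 0.5 -2 0 0;0 0 0 0.5 -2 0 0;0 0 0 0.5 -1 0 0;0 0 0 0 0 0 0;0 0 0 0 0 0 0';python3 -c "
from h import *
to([-78,-98,148]); grab('scene','s4.png')"
```

```text
clock: 7.78
tcp_pos: [0.4756, -0.0396, 0.148]
orientation: [-1.57, 0.053, -0.054]
contact_force: [5.5, 0.1, -7.7]
grip_width: 0.0109
t 7.78 case [-76.6 -98.5 148. ] shift tool [-1.4  0.   0.5] turn [ 0.01 -0.04  0.06] F [ 5.5  0.1 -7.7] w 10.9
```

View pics/s4.png

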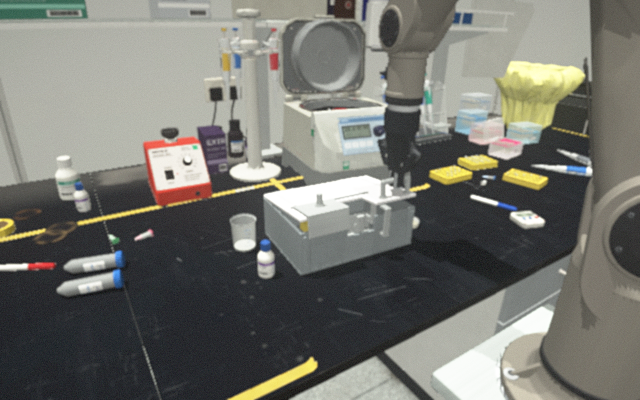

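The lid's front edge stands up and the catch holds (dz 23 mm, so about 0.125 rad). Release, rise and go in front of the notch with the fingers closed.

```bash
python3 -m jog '0 0 0 0 0 0 1;0 0 0 0 0 0 1;0 0 0 0 0 0 1;0 0 0 0 0 0 1;0 0 0 0 -25 0 1' && python3 -m jog '0 0 0 0 -30 0 1;0 0 0 -10 0 25 0;0 0 0 -20 0 35 0;0 0 0 -22 0 38 0;0 0 0 0 0 0 0';python3 -c "
from h import *
to([-130,0,82]); grab('wrist','w5.png')"
```

```text
clock: 8.25
tcp_pos: [0.472, -0.0396, 0.1703]
orientation: [-1.572, 0.059, -0.047]
contact_force: [-0.0, 0.2, 0.1]
grip_width: 0.0701
clock: 8.67
tcp_pos: [0.4276, 0.0659, 0.203]
orientation: [-1.568, 0.049, -0.045]
contact_force: [1.0, 0.3, -0.8]
grip_width: 0.0382
t 8.67 case [-131.5    3.5  203. ] shift tool [  1.8 120.9  -3.8] turn [-0.13  0.44 -0.14] F [ 1.   0.3 -0.8] w 38.2
```

View pics/w5.png

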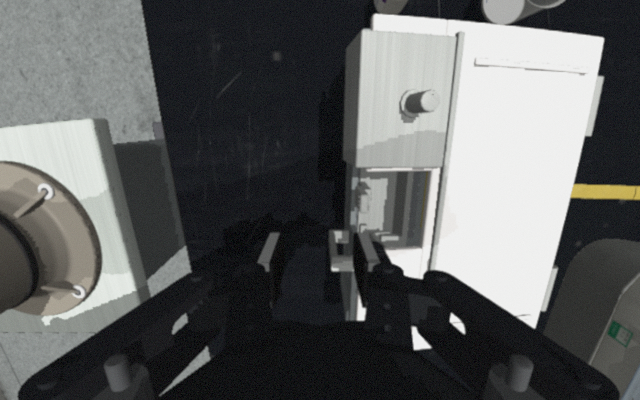

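The fingers are closing in front of the notch; the tab is at (362,200). Going down.

```bash
python3 -m jog '0 0.4 0 0 0 -3 0;0 0 0 0 0 0 0;0 0 0 2 30 0 0;0 0 0 0 30 0 0;0 0 0 0 0 0 0';python3 -c "
from h import *
to([-130,0,82]); grab('wrist','w6.png')"
```

```text
clock: 9.13
tcp_pos: [0.43, 0.0542, 0.1395]
orientation: [-1.574, 0.066, -0.056]
contact_force: [-1.8, -0.4, -0.4]
grip_width: 0.0
t 9.13 case [-128.3   -8.   139.5] shift tool [-1.4 57.4  8.3] turn [ 0.24 -0.61 -0.38] F [-1.8 -0.4 -0.4] w 0.0
```

View pics/w6.png

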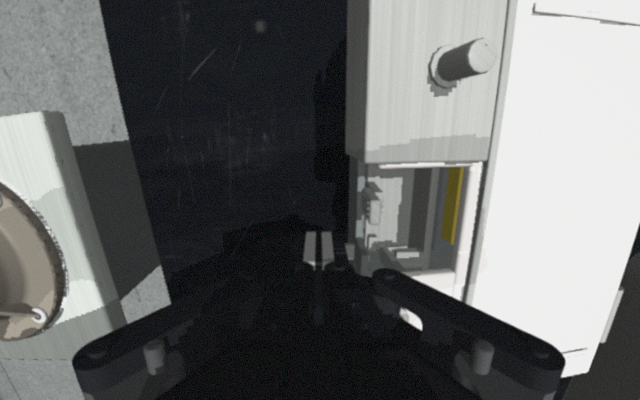

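Fingers are closed and in front of the notch, drifted 8 mm right. Correct that and go down.

```bash
python3 -m jog '0 -0.5 0 -1 10 8 0;0 0 0 0 20 0 0;0 0 0 0 20 0 0;0 0 0 0 7 0 0;0 0 0 0 0 0 0';python3 -c "
from h import *
to([-92,0,82]); grab('wrist','w7.png')"
```

```text
clock: 9.6
tcp_pos: [0.432, 0.0645, 0.0857]
orientation: [-1.571, 0.053, -0.051]
contact_force: [0.8, -0.9, 0.2]
grip_width: 0.0001
t 9.6 case [-127.1    2.4   85.7] shift tool [35.1  3.7 -2.4] turn [ 0.04  0.04 -0.08] F [ 0.8 -0.9  0.2] w 0.1
```

View pics/w7.png

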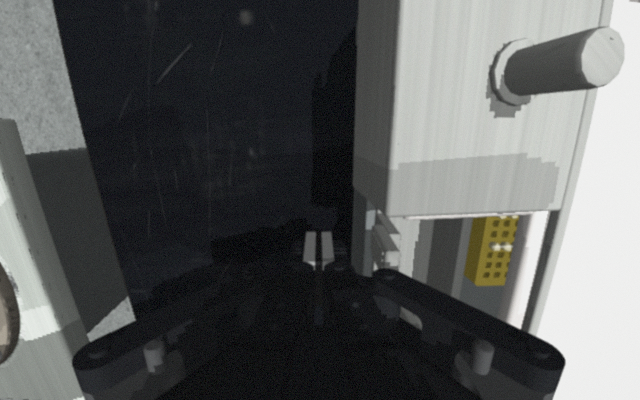

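The tab is at (385,240), right of (in front of) the fingers. Push in +x.

```bash
python3 -m jog '0 0 0 5 0 -1 0;0 0 0 5 2 -1 0;0 0 0 5 0 0 0;0 0 0 4 0 0 0;0 0 0 3 0 0 0';python3 -c "
from h import *
to([-92,0,82])";python3 -m jog '0 0 0 3 0 0 0;0 0 0 3 0 0 0;0 0 0 3 0 0 0;0 0 0 2 0 0 0;0 0 0 0 0 0 0';python3 -c "
from h import *
to([-92,0,82])"
```

```text
clock: 10.07
tcp_pos: [0.4543, 0.061, 0.0844]
orientation: [-1.57, 0.053, -0.052]
contact_force: [-3.1, -0.1, 2.1]
grip_width: -0.0004
t 10.07 case [-104.6    0.4   84.4] shift tool [12.6  2.4 -0.4] turn [-0.02  0.04 -0.04] F [-3.1 -0.1  2.1] w -0.4
clock: 10.48
tcp_pos: [0.4655, 0.0602, 0.0841]
orientation: [-1.57, 0.052, -0.052]
contact_force: [-1.9, 0.6, 0.5]
grip_width: -0.0003
t 10.48 case [-93.3   0.4  84.1] shift tool [ 1.3  2.1 -0.4] turn [0.01 0.04 0.02] F [-1.9  0.6  0.5] w -0.3
```

```bash
python3 -m jog '0 0 0 1 0 0 0;0 0 0 1 0 0 0;0 0 0 1 0 0 0;0 0 0 1 0 0 0;0 0 0 0 0 0 0';python3 -c "
from h import *
to([-92,0,82])";python3 -m jog '0 0 0 1 0 0 0;0 0 0 1 0 0 0;0 0 0 1 0 0 0;0 0 0 0 0 0 0;0 0 0 0 0 0 0';python3 -c "
from h import *
to([-92,0,82]);grab('wrist','w8.png')"
```

```text
clock: 10.9
tcp_pos: [0.4691, 0.06, 0.0841]
orientation: [-1.57, 0.052, -0.052]
contact_force: [-2.5, 0.1, 0.3]
grip_width: -0.0001
t 10.9 case [-89.7   0.3  84.1] shift tool [-2.3  2.1 -0.3] turn [ 0.    0.05 -0.  ] F [-2.5  0.1  0.3] w -0.1
clock: 11.32
tcp_pos: [0.4694, 0.0599, 0.0837]
orientation: [-1.57, 0.056, -0.048]
contact_force: [-9.4, 0.1, 8.0]
grip_width: -0.0002
t 11.32 case [-89.4   0.3  83.7] shift tool [-2.6  1.8 -0.3] turn [ 0.01  0.07 -0.31] F [-9.4  0.1  8. ] w -0.2
```

View pics/w8.png

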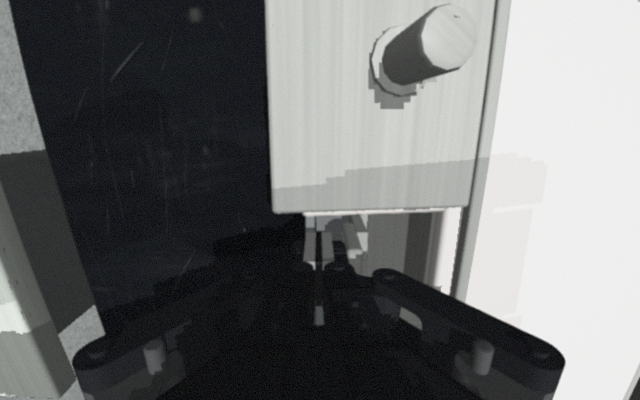

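It stopped hard at x −89. Back off and check the tab visually.

```bash
python3 -m jog '0 0 0 -20 0 0 0;0 0 0 -19 0 0 0;0 0 0 0 -35 0 0;0 0 0 0 -40 0 0;0 0 0 0 -40 0 0';python3 -m jog '0 0 0 15 0 -38 0;0 0 0 20 0 -38 1;0 0 0 15 0 -15 1;0 0 0 0 0 0 1;0 0 0 0 0 0 1';python3 -c "
from h import *
to([-78,-98,148]);f=grab('wrist','w9.png')
cv2.imwrite('pics/w9z.png',cv2.resize(f['color'][0:280,240:480,::-1],None,fx=2.1,fy=2.1,interpolation=cv2.INTER_CUBIC))"
```

```text
clock: 11.78
tcp_pos: [0.4331, 0.062, 0.2004]
orientation: [-1.571, 0.052, -0.053]
contact_force: [0.7, 1.0, -0.2]
grip_width: -0.0
clock: 12.2
tcp_pos: [0.4776, -0.0317, 0.1995]
orientation: [-1.571, 0.053, -0.056]
contact_force: [-0.9, 0.9, -0.7]
grip_width: 0.0481
t 12.2 case [-75.1 -90.5 199.5] shift tool [-3.  51.5 -7.5] turn [ 0.03 -0.11  0.11] F [-0.9  0.9 -0.7] w 48.1
```

View pics/w9z.png

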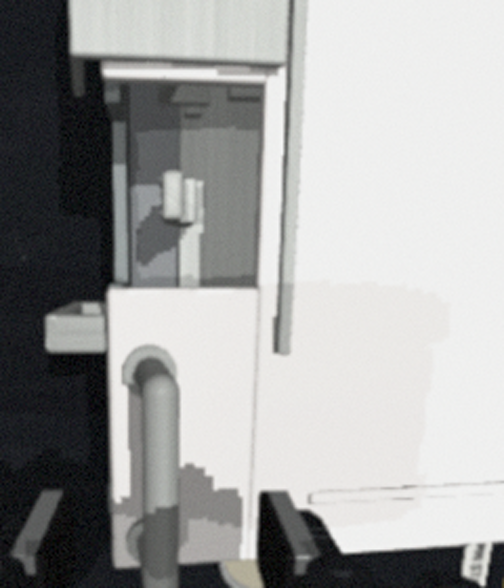

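```bash
python3 -c "
from h import *
f=grab('wrist')
p=lambda x,y,z: print(np.round(tocase(pt(f,240-.26+x/2.1,-.26+y/2.1,z))*1000,1))
p(164,195,.106);p(182,195,.106)
p(157,420,.172)
print(np.round(tocase(pt(f,316,200))*1000,1)); print(r.get_obs()['grip_width'])"
```

```text
[-76.2   0.9 106. ]
[-69.3   0.9 106. ]
[-78.3 -70.1 172. ]
[-77.4 -70.6 170.9]
0.06284898535428202
```

The tab face is now at x ≈ −77 (it was −98), so the catch is fully back. The bar is at x −78 with its top at 171 mm. Grasp the handle again.

```bash
python3 -m jog '0 0 0 -3 0 -7 1;0 0 0 0 20 0 1;0 0 0 0 20 0 1;0 0 0 0 13 0 1;0 0 0 0 0 0 0' 40;python3 -m jog '0 0 0 0 0 0 0;0 0 0 0 0 0 0;0 0 0 0 0 0 0;0 0 0 0 0 0 0;0 0 0 0 0 0 0';python3 -c "
from h import *
to([-78,-98,147])
hx,hz=-(-78-100),0
for th in np.radians(np.arange(7.2,82,6.5)):
    c,s=np.cos(th),np.sin(th); x=100-185*c+43*s; z=100+185*s+43*c
    print(round(np.degrees(th),1),round(x,1),round(z-19,1))"
```

```text
clock: 12.72
tcp_pos: [0.4706, -0.0368, 0.144]
orientation: [-1.571, 0.055, -0.047]
contact_force: [-0.8, 0.4, -0.7]
grip_width: 0.0754
clock: 13.13
tcp_pos: [0.475, -0.0372, 0.1471]
orientation: [-1.57, 0.048, -0.056]
contact_force: [23.6, -1.6, -15.0]
grip_width: 0.0124
t 13.13 case [-77.3 -96.2 147.1] shift tool [-0.7  0.1 -1.8] turn [-0.03  0.06  0.28] F [ 23.6  -1.6 -15. ] w 12.4
7.2 -78.2 146.8
13.7 -69.6 166.6
20.2 -58.8 185.2
26.7 -46.0 202.5
33.2 -31.3 218.3
39.7 -14.9 232.3
46.2 3.0 244.3
52.7 22.1 254.2
59.2 42.2 261.9
65.7 63.1 267.3
72.2 84.4 270.3
78.7 105.9 270.8
```

```bash
python3 -m jog '0 0 0 3 0 0 0;0 0 0 4.5 -10 0 0;0 0 0 4.5 -10 0 0;0 0 0 5 -9.5 0 0;0 0 0 5.5 -9 0 0' 25;python3 -c "
from h import *
to([-58.8,-98,185.2])"
```

```text
clock: 13.55
tcp_pos: [0.4934, -0.0386, 0.1842]
orientation: [-1.57, 0.056, -0.048]
contact_force: [-4.1, 0.8, -7.4]
grip_width: 0.011
t 13.55 case [-58.9 -96.4 184.2] shift tool [ 0.1 -1.  -1.6] turn [ 0.    0.05 -0.3 ] F [-4.1  0.8 -7.4] w 11.0
```

Lid is following the arc. Continue.

```bash
python3 -m jog '0 0 0 6 -9 0 0;0 0 0 6.5 -8.5 0 0;0 0 0 7 -8 0 0;0 0 0 7.5 -8 0 0;0 0 0 8 -7 0 0';python3 -c "
from h import *
to([-23,-98,225.5])"
```

```text
clock: 13.97
tcp_pos: [0.5265, -0.041, 0.225]
orientation: [-1.569, 0.06, -0.045]
contact_force: [-15.9, 1.6, 7.0]
grip_width: 0.0111
t 13.97 case [-25.7 -96.6 225. ] shift tool [ 2.7 -0.5 -1.4] turn [-0.05  0.03 -0.57] F [-15.9   1.6   7. ] w 11.1
```

```bash
python3 -m jog '0 0 0 7.5 -7.5 0 0;0 0 0 8.5 -6.5 0 0;0 0 0 9 -6 0 0;0 0 0 9.5 -5.5 0 0;0 0 0 0 0 0 0';python3 -c "
from h import *
to([12,-98,249.5]);grab('scene','s10.png')"
```

```text
clock: 14.38
tcp_pos: [0.5649, -0.0437, 0.253]
orientation: [-1.569, 0.054, -0.051]
contact_force: [-10.6, 1.8, 15.8]
grip_width: 0.0109
t 14.38 case [ 12.8 -96.7 253. ] shift tool [-0.8  3.5 -1.3] turn [-0.05  0.03 -0.11] F [-10.6   1.8  15.8] w 10.9
```

View pics/s10.png

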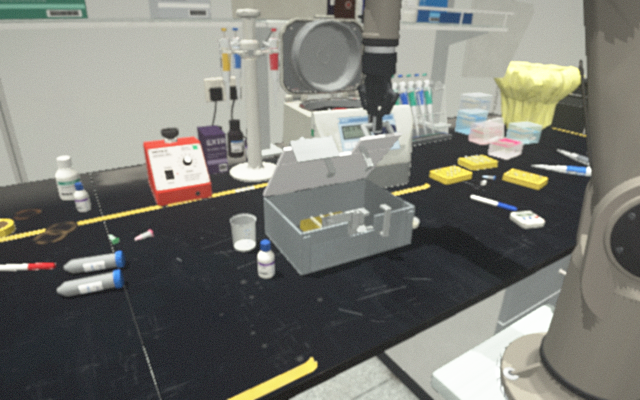

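The lid is at about 50°, and the residual force points radially outward. I'll correct the radius slightly outward and continue.

```bash
python3 -m jog '0 0 0 8 -8 0 0;0 0 0 10 -4 0 0;0 0 0 10 -4 0 0;0 0 0 10 -3 0 0;0 0 0 0 0 0 0';python3 -c "
from h import *
to([53,-98,265])"
```

```text
clock: 14.85
tcp_pos: [0.6036, -0.0463, 0.2703]
orientation: [-1.571, 0.052, -0.052]
contact_force: [-1.4, 0.7, 0.4]
grip_width: 0.0108
t 14.85 case [ 51.6 -96.7 270.3] shift tool [ 1.4  5.3 -1.3] turn [ 0.04  0.04 -0.02] F [-1.4  0.7  0.4] w 10.8
```

```bash
python3 -m jog '0 0 0 10 -2.5 0 0;0 0 0 11 -2 0 0;0 0 0 11 -1.5 0 0;0 0 0 11 -1 0 0;0 0 0 0 0 0 0';python3 -c "
from h import *
to([97,-98,271]);grab('scene','s11.png');grab('wrist','w11.png')"
```

```text
clock: 15.27
tcp_pos: [0.6473, -0.0493, 0.2784]
orientation: [-1.571, 0.05, -0.054]
contact_force: [-1.8, -0.5, 2.3]
grip_width: 0.0106
t 15.27 case [ 95.4 -96.8 278.4] shift tool [ 1.5  7.4 -1.2] turn [0.04 0.05 0.14] F [-1.8 -0.5  2.3] w 10.6
```

View pics/s11.png

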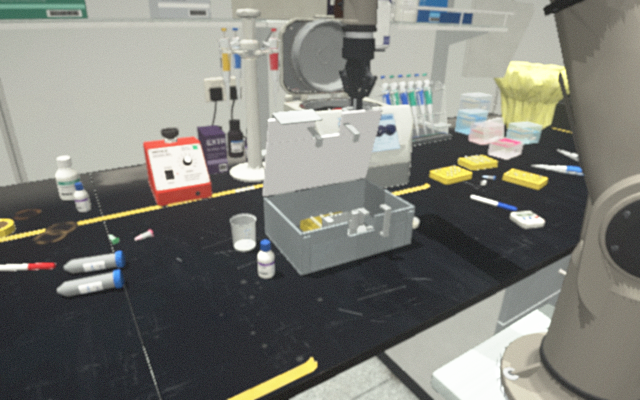

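View pics/w11.png

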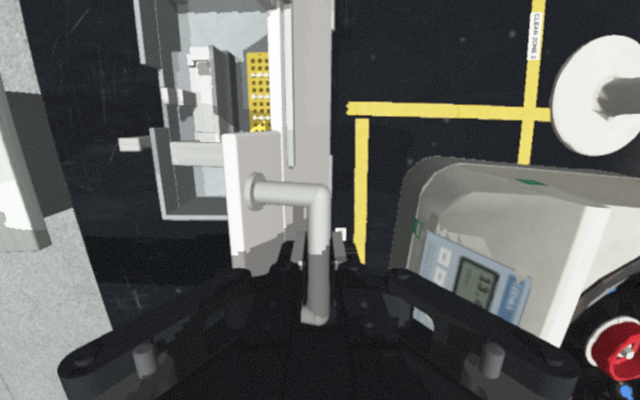

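The lid stands at about 75°. Open the fingers only partway (there is a 29 mm gap to the lid) and go straight up.

```bash
python3 -m jog '0 0 0 0 0 0 0.27;0 0 0 0 0 0 0.27;0 0 0 0 0 0 0.27;0 0 0 0 0 0 0.27;0 0 0 0 0 0 0.27';python3 -c "
from h import *
to([97,-98,271])"; python3 -m jog '0 0 0 0 -5 0 0.27;0 0 0 0 -10 0 0.27;0 0 0 0 -15 0 0.27;0 0 0 0 -20 0 0.27;0 0 0 0 -30 0 0.27';python3 -c "
from h import *
to([97,-98,271]);grab('scene','s12.png');f=grab('wrist','w12.png')"
```

```text
clock: 15.78
tcp_pos: [0.6455, -0.0486, 0.2766]
orientation: [-1.57, 0.052, -0.052]
contact_force: [-0.2, 1.0, 1.1]
grip_width: 0.0231
t 15.78 case [ 93.6 -96.1 276.6] shift tool [ 3.4  5.6 -1.9] turn [-0.01  0.06 -0.01] F [-0.2  1.   1.1] w 23.1
clock: 16.2
tcp_pos: [0.6446, -0.0486, 0.3564]
orientation: [-1.57, 0.055, -0.05]
contact_force: [0.3, 0.8, 0.2]
grip_width: 0.0231
t 16.2 case [ 92.7 -96.2 356.4] shift tool [ 4.6 85.4 -1.8] turn [ 0.02  0.05 -0.19] F [0.3 0.8 0.2] w 23.1
```

View pics/w12.png

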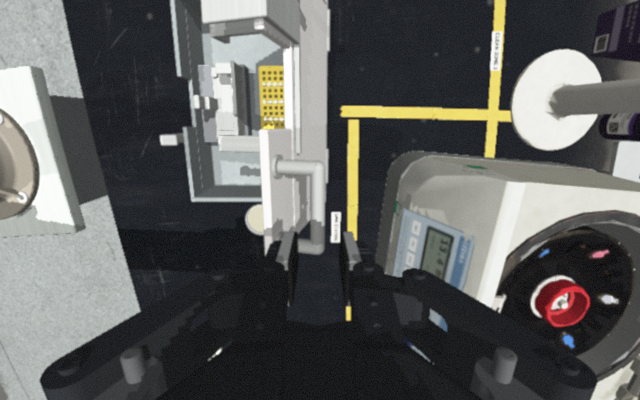

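View pics/s12.png

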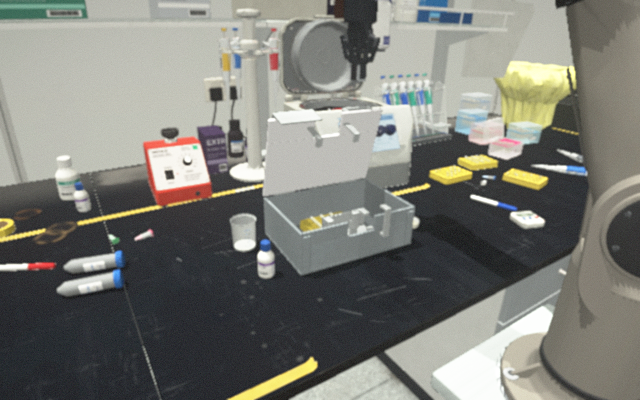

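The fingers are clear of the handle, which is at (320,200). The lid stands by itself and the plate is still on its left part. Check the angle by depth, settle, then hand in.

```bash
python3 -m jog '0 0 0 0 -15 0 0.27;0 0 0 0 0 0 0.27;0 0 0 0 0 0 0.27;0 0 0 0 0 0 0.27;0 0 0 0 0 0 0.27'; python3 -c "
from h import *
f=grab('wrist','w13.png')
import numpy as np
c=[]
for v in range(60,300,3):
  for u in range(200,380,3):
    if f['z_map'][v,u]>0: c.append(tocase(pt(f,u,v,w=0))*1000)
c=np.array(c); 
b=c[(c[:,1]>-125)&(c[:,1]<-72)&(c[:,0]>60)&(c[:,2]>260)&(c[:,2]<340)&(c[:,0]<130)]
print(len(b),np.round(np.median(b,0),1))
t=b[b[:,2]>np.percentile(b[:,2],50)];print(np.round(t[::6],0)[:20])
s=grab('scene')
"; python3 - <<'E'
from h import *
f=grab('scene'); 
# lid inner face points by depth: fit plane
P=np.array([tocase(pt(f,u,v))*1000 for v in range(140,182,6) for u in range(280,355,10)])
A=np.c_[P[:,2],P[:,1],np.ones(len(P))]; k=np.linalg.lstsq(A,P[:,0],rcond=None)[0]
print("lean deg, inner face:",90-np.degrees(np.arctan(-k[0])), k, np.std(P[:,0]-A@k))
st()
E
```

```text
clock: 16.72
tcp_pos: [0.6453, -0.0487, 0.3708]
orientation: [-1.57, 0.053, -0.051]
contact_force: [-0.0, -0.5, -0.6]
grip_width: 0.0228
178 [ 89.8 -98.4 290.7]
[[  90.  -72.  291.]
 [  95.  -76.  295.]
 [ 100.  -79.  294.]
 [  92.  -84.  295.]
 [  95.  -86.  295.]
 [ 100.  -89.  295.]
 [  95.  -94.  296.]
 [ 100.  -97.  295.]
 [  92. -102.  295.]
 [  97. -104.  298.]
 [  90. -111.  291.]
 [  95. -113.  295.]
 [  97. -115.  295.]
 [ 100. -118.  295.]
 [  90. -125.  291.]]
lean deg, inner face: 70.02738261578303 [-3.63429100e-01  1.07611124e-02  1.44962528e+02] 9.433114962502753
t 16.87 tcp [645.4 -48.7 371. ] F [ 0.8  0.4 -0.2] w 0.023
[[ 0.998 -0.001  0.066]
 [-0.066 -0.     0.998]
 [-0.001 -1.    -0.   ]]
q [-0.455  0.381  0.615  1.47  -0.221  1.361  0.106]
```

View pics/w13.png

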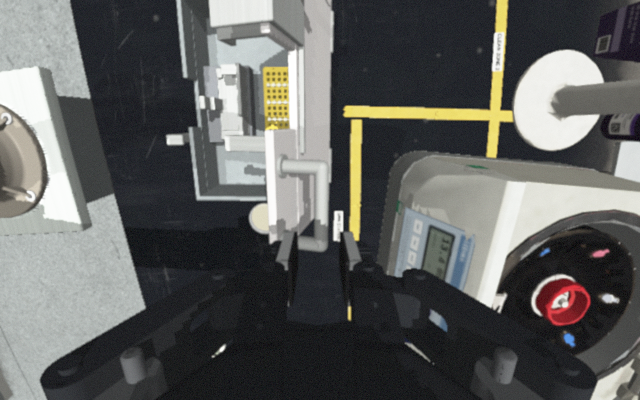

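```bash
python3 -c "
from h import *
print(r.hand_in())"
```

```text
the job is handed in; nothing more can be done
None
```

I opened the case in the order you gave and handed the job in at about 17 s. The hand-in reports no verdict, so I can only give my own checks.

- **Latch:** I slid the plate left until it pushed back with 14.5 N. From the finger position, its travel was about 94 mm.
- **Lid ajar:** I lifted it by the handle until the catch held. The bar rose 23 mm, which puts the lid at about 0.125 rad.
- **Catch:** I pushed the tab back to its stop (9 N). In the wrist picture its front face had moved from x −98 to about −77 mm, so it is fully back.
- **Lid open:** I swung it up by the handle, let go, and moved the gripper about 90 mm clear. From the handle's position the lid stands at about 1.3 rad, and the wrist force is about zero.

**Disagreement:** a rough depth fit of the lid's inner face gave about 1.22 rad instead of 1.3, with 9 mm scatter. Both are above the 1.1 rad required.

**Not measured at the end:** I did not re-measure the latch, the catch or the bottle, beaker and dish. In the last pictures the plate is still on the left, and the bottle and beaker look unmoved. I saw no contact with any of the three.

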